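# Step the coax selector round to the dummy load and trigger the sweep

### The job

On the round coax switch, push the tab of the selector dial round until it clicks into place pointing at the port that carries the finned dummy load, and only then press the button on the trigger box down and let it come up again. Only push with the fingers: do not grip, lift or shift the fittings on the ports or anything else on the bench. Finish clear of everything, with the dial still pointing at the load.

Things in the scene. Friction and masses are not known exactly. Their poses are not given: they have to be found in the camera images.
- switch: the coaxial selector switch: a round grey drum housing, 256 mm across and 60 mm high (flat top deck at 60 mm above the bench), fixed to the bench. Origin: centre of its underside, on the dial's axis; z up. Four coax ports (brass spigots) stand on the deck on a 105 mm radius circle about the axis, at -90, -45, +45 and +90 degrees from the switch's own +x axis; its own x axis points to the middle (off) position, which has no port. A push-on fitting sits on every port.
- selector (a joint): angle of the black selector dial, rad, counter-clockwise from above positive; 0 = tab along the switch's own +x axis (off), where it always starts. Click stops at -90, -45, 0, 45, 90 degrees, end stops at +-100. About 3 N at the tab (under 6 N) carries it over the hump half-way between stops; it may stay put on the hump, but from about 30 of the 45 degrees on it snaps into the next stop and stays.
- tab (a point): middle of the top edge of the dial's tab: an upright black fin standing on the dial's rim, 28 mm long radially (34 to 62 mm from the axis), 10 mm thick, from 64 to 102 mm above the bench; this point lies 48 mm from the axis. The dial itself is a disc of 40 mm radius whose top is 74 mm above the bench (its small hub 78 mm). Push the flat sides of the tab, sideways.
- pointer (a point): the point the tab points at: on the dial, on the tab's centre line carried out to 105 mm from the axis (the circle of the ports), at the height of the deck. It coincides with a port's centre in plan when the dial points at that port.
- load: the finned dummy load, standing on one of the four ports (a different one each time): a black upright cylinder with seven round cooling fins, 32 mm across and 50 mm high on a 26 mm steel collar. Origin: centre of its underside, 60 mm above the bench. Pushed on loosely over the spigot (2.5 mm play); not to be disturbed.
- cap_round: a short round steel dust cap on another port, 26 mm across, 20 mm high; origin: centre of its underside. Loose on its spigot.
- cap_hex: a short hexagonal steel terminator on another port, 28 mm across, 28 mm high; origin: centre of its underside. Loose on its spigot.
- adapter: a slim brass adapter on another port, 15 mm across on a 26 mm collar, 42 mm high; origin: centre of its underside. Loose on its spigot.
- trigger_box: the trigger box: an aluminium box 85 x 70 x 45 mm, fixed to the bench, with one push button on its top; origin: centre of its underside.
- trigger (a joint): travel of the round grey push button on top of the trigger box, m: 0 up, 0.006 fully down; a spring (4 N when fully down) brings it back up.
- trigger_top (a point): centre of the top face of the push button (32 mm across, 67 mm above the bench when up). Press straight down.
- screwdriver: bystander: a yellow-handled screwdriver 190 mm long lying between switch and trigger box; origin: its middle on the bench, long axis x.
- spare_attenuator: bystander: a black rectangular finned attenuator 75 x 30 x 34 mm with a brass connector, lying on the bench, on no port; origin: centre of its underside.
- barrel: bystander: a brass barrel connector, 22 mm across, 34 mm high, standing on the bench; origin: centre of its underside.
- tee: bystander: a steel coax tee, 50 x 36 x 22 mm, on the bench; origin: below its middle, on the bench.
- spanner: bystander: a 140 mm spanner lying on the bench; origin: its middle on the bench.
- antenna_base: bystander: a black magnetic antenna base, 84 mm across, with a stub rod up to 135 mm; origin: centre of its underside.
Things that resemble listed ones, but are neither listed nor needed, are in the scene too. What is meant by the trigger_box is not orange or pink, and is the larger of those in its own colour.

How it is judged:
By the outcome, as a careful person would: the job done as asked, in the order asked, and still so for the second after the job is handed in, with the robot touching nothing.
It also fails if it takes over 40 s, if anything falls off the work surface, if the arm or the gripper's body presses on something with over 40 N, if the wrist force passes 120 N, or if a joint passes its speed limit or range.

### The arm

A 6-joint arm with a two-finger parallel gripper is mounted at the origin on the work surface. World frame = base frame: x ahead of the robot, y to its left, z up, the work surface at z = 0. Lengths are in mm, angles in rad, forces in N, time in s.
With the tool pointing down it reaches from about 350 to 775 mm from the base axis. Payload 7.3 kg.
Tool frame: the origin (TCP) lies midway between the tips of the shut fingers; the grasp point (between the pads) lies 19 mm behind it (bot.tcp_to_grasp is the distance from the TCP to the grasp point, in mm); z points along the fingers, y is the line along which they close (so a half turn about z gives the same grasp; the last joint's range is limited). The gripper opens to 92 mm and grips with 3 to 60 N. Pads are 19 mm wide; open, the fingers measure 130 mm over their backs; the gripper's body (75 mm by 190 mm) begins 47 mm behind the grasp point.
Start: joints at [-1.436, 0.342, 1.524, -0, 1.275, -0.146], TCP at [145.512, -504.451, 226.741] pointing down, gripper open.
Joint ranges: [-2.53, 2.53], [-0.77, 2.02], [0.04, 2.7], [-1, 4.14], [0.28, 2.66], [-3.11, 3.11]. Speed limits (rad/s): [2.57, 2.57, 3.14, 3.14, 3.14, 3.14].

### API

Orientations are given as [roll, pitch, yaw] about the fixed x, y, z axes, in that order (R = Rz(yaw) Ry(pitch) Rx(roll)).
In Python, from plant import bot, viewer gives the robot as it stands. The module is installed in compiled form; this text tells all that it offers.
- The arm moves only by the shell command python3 -m handwheel 'ROWS'. ROWS is text: rows parted by semicolons, each of 7 numbers parted by spaces: the shift along the tool's x, y, z scaled (see below), then the turn, a rotation vector about the tool's x, y, z scaled (see below), then the opening, from -1 (shut) to 1 (fully open), so that 0 is half open. In form: tx ty tz rx ry rz gripper; .... A call has 1 to 8 rows; each row is the pose to reach, as a shift and turn from the pose commanded when the call began, along the tool's axes at that moment, turning the shorter way round; what a row does not reach only later rows make up. The controller multiplies each number of a shift by 10 cm and each number of a turn by pi rad. A row lasts 1/12 s, in which the tool goes at most 41.7 mm and 7.16 degrees, less where a joint would pass 70% of its speed; a pose out of reach is approached as far as the arm can. A call with a number of a shift or a turn outside -1 to 1 is refused whole. A call with a gripper value outside its range is refused whole. The fingers move at their own pace and stop on an object; the grip force is fixed at half the most. Time passes only in rows, so rows that repeat a pose let the fingers close. It gives the time, the measured TCP pose, the force, the opening and the grip force at its end, in the units of the state.
- bot.get_obs(): the state, without advancing time (a new reading comes with each control period).
- viewer.capture(name): name is "scene" or "top" or "wrist"; returns a dict with "frame" (420x560x3 uint8, red, green, blue), "fov_y" (degrees; the focal length in pixels is half the picture's height over the tangent of half this angle, whatever the lens; pixels are square), "cx", "cy" (the principal point, pixels), "T" (4x4, takes a point from camera to world coordinates). Camera axes: x right, y down, z forward; pixel columns grow to the right and rows downward; lengths in mm; the calibration is good to about 2 mm. A picture is of the moment at which its call begins. There is no depth.
- bot.close_job(): hands the job in; it is judged then, once.
Trained networks look in a picture, given as the dict that the camera call returned (one of the last four; its "shot" number tells which), for a name from the list of things; names that differ only in an ending like _2 or _b are one class to them, and where a whole thing is asked for, a point or a joint stands for the part that bears it (a point fixed in the world has none). Each returns a list of dicts, best first, with "score" (0 to 1); they miss things now and then, are a little off and sometimes report something else, mostly with a low value. They report only what shows in the picture. A call takes as long as a camera call. They do not tell look-alikes from the thing itself.
- viewer.recognise(target, picture): "centre" ([column, row] in pixels, amid what is visible of it).
- viewer.cut_out(target, picture): "pixels" (420x560 bool, what is visible of it) and "centre" ([column, row] in pixels, amid what is visible of it).
The state is a dict: "time": time; "joint_positions": joint angles; "dq": joint speeds; "tau": joint torques, N m; "tool_pos": TCP position; "tcp_rot": TCP orientation; "contact_force": force on the tool from outside, world axes, zero at the start; "moment": the same for the moment, N m; "grip_width": finger opening in mm; "finger_force": force on a finger pad.
Only numpy, scipy, OpenCV 4.12 (cv2) and the standard library are available. Lean on these libraries where they do the work, as an engineer would, in place of code of your own. Each camera call takes 0.05 s, during which the arm holds its last target. There are 200 camera calls.

## Working session

There is one attempt and no reset: what is moved stays moved. The work goes in short steps, Python scripts to look and compute and a shell command to move; the robot and the scene stay as the last step left them, time stands still between calls to the robot, and variables do not carry over. Pictures are saved under pics/ and viewed, at most 10 in all, crops included, and the job is handed in when it is done.

```bash
mkdir -p pics; cat > h.py <<'E'
import numpy as np, cv2
from plant import bot, viewer
from scipy.spatial.transform import Rotation as R
def f(p): return p["frame"].shape[0]/2/np.tan(np.radians(p["fov_y"])/2)
def ray(p,px,z):
    T=np.array(p["T"]); d=T[:3,:3]@np.array([(px[0]-p["cx"])/f(p),(px[1]-p["cy"])/f(p),1.]); o=T[:3,3]
    return o+d*(z-o[2])/d[2]
def proj(p,X):
    T=np.array(p["T"]); c=T[:3,:3].T@(np.array(X)-T[:3,3]); return c[:2]/c[2]*f(p)+[p["cx"],p["cy"]]
def save(p,n): cv2.imwrite("pics/"+n,p["frame"][:,:,::-1])
E
python3 - <<'E'
from h import *
o=bot.get_obs(); print(o["tool_pos"],o["tcp_rot"],o["time"])
H=dict(switch=60,tab=102,load=85,cap_round=70,cap_hex=75,adapter=80,trigger_box=45,trigger=67,trigger_top=67,screwdriver=10,antenna_base=20)
for c in ("top","scene"):
    p=viewer.capture(c); save(p,c+"1.png"); print(c,np.round(p["T"][:3,3]))
    for n,z in H.items():
        for d in viewer.recognise(n,p)[:5]: print(n,round(d["score"],2),np.round(d["centre"]),np.round(ray(p,d["centre"],z)))
E
```

```text
[ 145.4405056  -504.01039625  226.02057443] [-3.14000003e+00 -2.05163010e-04  2.80839443e-01] 0.0
top [ 489.  -20. 1075.]
switch 0.93 [227. 208.] [551. 110.  60.]
switch 0.61 [186. 293.] [344. 205.  60.]
tab 0.88 [229. 204.] [559. 100. 102.]
load 0.7 [179. 194.] [581. 224.  85.]
load 0.65 [134. 255.] [436. 325.  85.]
cap_hex 0.64 [258. 181.] [616.  34.  75.]
adapter 0.66 [204. 168.] [645. 166.  80.]
adapter 0.6 [399. 214.] [ 537. -306.   80.]
adapter 0.38 [178. 194.] [583. 226.  80.]
trigger_box 0.93 [398. 269.] [ 404. -312.   45.]
trigger_box 0.92 [335. 244.] [ 464. -157.   45.]
trigger_box 0.75 [397. 216.] [ 536. -311.   45.]
trigger_box 0.56 [448. 286.] [ 363. -434.   45.]
trigger_box 0.22 [188. 294.] [340. 204.  45.]
trigger 0.66 [401. 214.] [ 540. -315.   67.]
trigger 0.64 [454. 286.] [ 367. -439.   67.]
trigger 0.55 [333. 243.] [ 467. -150.   67.]
trigger 0.39 [404. 268.] [ 407. -321.   67.]
trigger_top 0.62 [404. 270.] [ 402. -320.   67.]
trigger_top 0.54 [456. 288.] [ 361. -445.   67.]
screwdriver 0.57 [347. 194.] [ 593. -192.   10.]
antenna_base 0.7 [135. 254.] [435. 347.  20.]
antenna_base 0.51 [405. 214.] [ 540. -339.   20.]
scene [1157.  329.  910.]
switch 0.68 [324. 254.] [599. 123.  60.]
tab 0.97 [329. 241.] [584. 128. 102.]
load 0.67 [358. 256.] [578. 208.  85.]
cap_round 0.56 [296. 222.] [548.  13.  70.]
cap_hex 0.34 [327. 255.] [608. 136.  75.]
cap_hex 0.23 [389. 210.] [384. 223.  75.]
adapter 0.69 [329. 240.] [567. 121.  80.]
adapter 0.68 [332. 273.] [653. 171.  80.]
trigger_box 0.88 [206. 194.] [ 568. -288.   45.]
trigger_box 0.86 [228. 165.] [ 425. -307.   45.]
trigger_box 0.86 [263. 197.] [ 493. -132.   45.]
trigger_box 0.69 [208. 148.] [ 391. -416.   45.]
trigger_box 0.69 [386. 213.] [369. 215.  45.]
trigger 0.64 [207. 136.] [ 359. -441.   67.]
trigger_top 0.49 [201. 183.] [ 555. -316.   67.]
screwdriver 0.53 [225. 221.] [ 604. -199.   10.]
antenna_base 0.91 [422. 259.] [455. 355.  20.]
```

```bash
python3 - <<'E'
import cv2
a=cv2.imread("pics/top1.png")
cv2.imwrite("pics/top_sw.png",cv2.resize(a[130:320,110:310],None,fx=3,fy=3,interpolation=2))
cv2.imwrite("pics/top_tr.png",cv2.resize(a[160:320,290:490],None,fx=3.5,fy=3.5,interpolation=2))
E
```

```text
(no output)
```

View pics/top_sw.png

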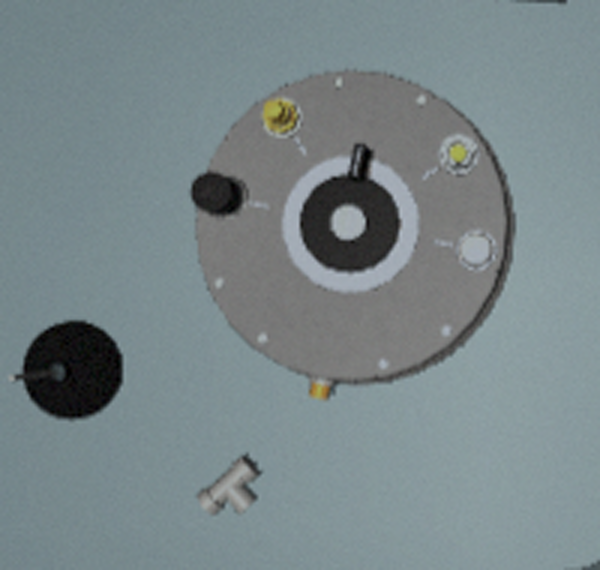

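View pics/top_tr.png

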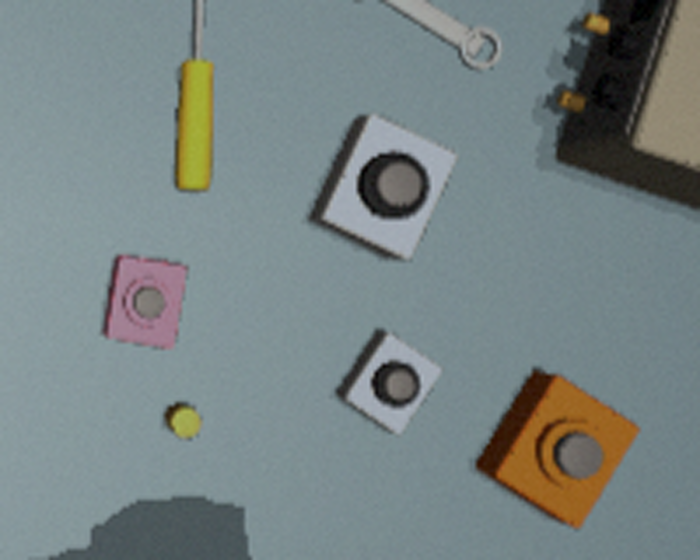

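View pics/scene1.png

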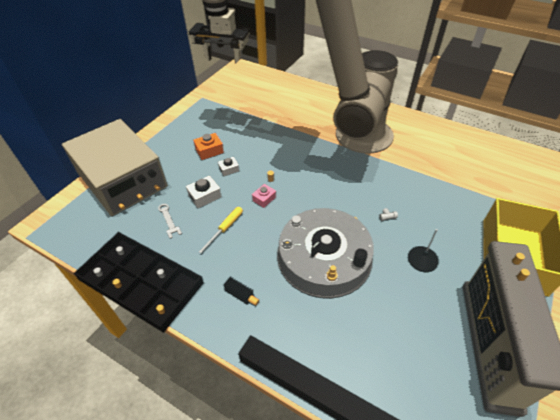

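The top view shows the switch hub at about (226,204) and the tab pointing up. The finned load is on the left port at (182,194). The brass adapter is at (204,169), the hex at (262,181) and the round cap at (269,213). So the load is at switch +90°.

Button-box candidates:
- white/aluminium large (405,213)
- white small (403,269)
- pink (332,246)
- orange (455,289)

The large aluminium one at (405,213) fits, being neither orange nor pink and the larger of its colour. The enlarged crop confirms it.

```bash
python3 - <<'E'
from h import *
from scipy.optimize import least_squares
p=viewer.capture("top")
c=lambda x,y:np.array([110+x/3,130+y/3])
obs=[(c(348,223),(0,0,78)),(c(281,115),(45,105,102)),(c(458,154),(-45,105,88)),(c(476,250),(-90,105,80)),(c(210,191),(90,105,110)),(c(363,150),(0,55,102))]
def W(v,a,r,z): t=v[2]+np.radians(a); return [v[0]+r*np.cos(t),v[1]+r*np.sin(t),z]
s=least_squares(lambda v:np.concatenate([proj(p,W(v,*q))-u for u,q in obs]),[555,105,-.1],x_scale=[10,10,.1])
print(s.x,np.round(s.fun.reshape(-1,2),1))
for u in ([404.6,212.9],): print(ray(p,u,67))
# outline of disk
m=viewer.cut_out("switch",p)[0]["pixels"]; print(m.sum())
for q in [[290+x/3.5,160+y/3.5] for x,y in((370,114),(456,156),(408,258),(322,215))]: print(ray(p,q,45).round())
v=s.x;t=v[2]
# pusher start: tool x radial, centre r=50, offset 38 mm behind tab
for a in (0,): 
  st=v[:2]+50*np.array([np.cos(t),np.sin(t)])-40*np.array([-np.sin(t),np.cos(t)]); print("start",st)
o=bot.get_obs();T=R.from_euler("xyz",o["tcp_rot"]).as_matrix()
print((T.T@(np.r_[st,180]-o["tool_pos"]))/100,(t-o["tcp_rot"][2])/np.pi)
E
```

```text
[ 5.57739628e+02  1.09142726e+02 -2.13607147e-01] [[ 0.5  0.2]
 [-1.9 -1.9]
 [ 0.5 -0.4]
 [ 0.3  0.7]
 [ 1.   0.1]
 [-0.5  1.2]]
[ 541.4999318  -323.22341233   67.        ]
8672
[ 593. -308.   45.]
[ 564. -369.   45.]
[ 491. -334.   45.]
[ 521. -273.   45.]
start [598.12380061  59.45249944]
[ 5.91126446 -4.16406055  0.46718988] -0.1573711582481851
```

```bash

python3 -m handwheel '1 -0.7 0 0 0 0 -1; 1 -0.7 0 0 0 0 -1; 1 -0.7 0 0 0 0 -1'
python3 -m handwheel '1 -0.7 0 0 0 0 -1; 1 -0.7 0 0 0 0 -1; 1 -0.7 0 0 0 0 -1'
python3 -m handwheel '1 -0.7 0 0 0 0 -1; 1 -0.7 0 0 0 0 -1; 1 -0.7 0 0 0 0 -1'
python3 -m handwheel '1 -0.7 0 0 0 0 -1; 1 -0.7 0 0 0 0 -1; 1 -0.7 0 0 0 0 -1'
python3 -m handwheel '1 -0.7 0 0 0 0 -1; 1 -0.7 0 0 0 0 -1; 1 -0.7 0 0 0 0 -1'
python3 -m handwheel '0.91 -0.66 0 0 0 0.157 -1; 0.91 -0.66 0 0 0 0.157 -1; 0.91 -0.66 0 0 0 0.157 -1; 0.91 -0.66 0 0 0 0.157 -1; 0.91 -0.66 0 0 0 0.157 -1; 0.91 -0.66 0 0 0 0.157 -1'
python3 - <<'E'
from h import *
o=bot.get_obs(); print(o["tool_pos"],o["tcp_rot"],o["time"])
p=viewer.capture("wrist"); save(p,"w1.png")
E
```

```text
time: 1.55
tool_pos: [222.7, -408.2, 226.5]
tcp_rot: [-3.141, -0.0, 0.279]
contact_force: [0.8, -0.1, -0.9]
grip_width: 76.4
finger_force: 0.0
time: 1.8
tool_pos: [299.8, -312.6, 226.9]
tcp_rot: [3.141, -0.0, 0.28]
contact_force: [1.7, -1.2, -0.2]
grip_width: 56.7
finger_force: 0.0
time: 2.05
tool_pos: [376.6, -217.6, 227.0]
tcp_rot: [3.141, -0.001, 0.281]
contact_force: [-0.1, -0.3, 0.5]
grip_width: 36.6
finger_force: 0.0
time: 2.3
tool_pos: [453.3, -122.5, 227.0]
tcp_rot: [3.141, -0.001, 0.281]
contact_force: [0.5, -1.1, 0.9]
grip_width: 16.5
finger_force: 0.0
time: 2.55
tool_pos: [530.1, -27.4, 226.8]
tcp_rot: [3.141, -0.0, 0.281]
contact_force: [-0.5, 0.2, 0.6]
grip_width: 1.0
finger_force: 0.0
time: 3.05
tool_pos: [597.8, 59.1, 226.3]
tcp_rot: [3.141, 0.001, -0.208]
contact_force: [0.3, 0.5, 0.1]
grip_width: 0.3
finger_force: 0.0
[597.82117968  59.08222643 226.28396864] [ 3.14101630e+00  8.38701579e-04 -2.08315550e-01] 3.05
```

View pics/w1.png

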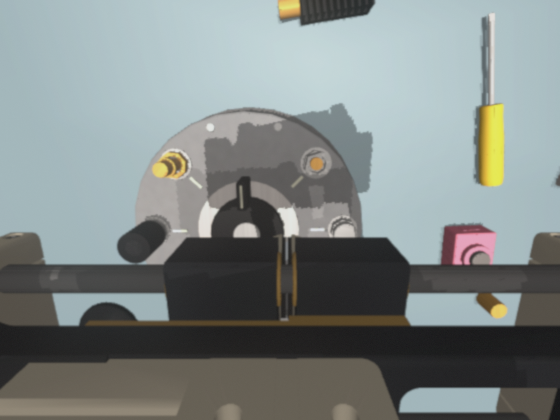

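The wrist view shows the tab at (242,190) pointing straight up and the hub at (246,233). The load is on the left port at (148,236), with the adapter between it and the tab at (172,163). I'll check the fit with this picture.

```bash
python3 - <<'E'
from h import *
p=viewer.capture("wrist"); v=np.array([557.74,109.14]);t=-.2136
W=lambda a,r,z:np.r_[v+r*np.array([np.cos(t+np.radians(a)),np.sin(t+np.radians(a))]),z]
for n,q in dict(hub=(0,0,78),tabtip=(0,62,102),adapter=(45,105,102),hexs=(-45,105,88),load=(90,105,110),capr=(-90,105,80)).items(): print(n,proj(p,W(*q)).round(1))
print("hub->",ray(p,[246,231],78).round(1),"tab->",viewer.recognise("tab",p)[0]["centre"],ray(p,[243,180],102).round(1))
E
```

```text
hub [249.1 239.2]
tabtip [244.4 186.7]
adapter [164.1 173.4]
hexs [322.1 171.8]
load [136.7 250.8]
capr [347.7 240.3]
hub-> [567.4 110.2  78. ] tab-> [245.3, 218.6] [624.8  95.7 102. ]
```

```bash
python3 - <<'E'
from h import *
p=viewer.capture("scene"); t=-.2136
def W(v,a,r,z): return np.r_[v+r*np.array([np.cos(t+np.radians(a)),np.sin(t+np.radians(a))]),z]
a=cv2.imread("pics/scene1.png")[190:310,260:400]; a=cv2.resize(a,None,fx=5,fy=5,interpolation=2)
for v,c in (((557.7,109.1),(0,0,255)),((565,109.5),(0,255,0))):
  for q in [(0,0,78),(0,62,102),(45,105,102),(-45,105,88),(90,105,110),(-90,105,80)]+[(k*10,128,60) for k in range(36)]:
    u=(proj(p,W(np.array(v),*q))-[260,190]+.5)*5; cv2.circle(a,(int(u[0]),int(u[1])),3,c,-1)
cv2.imwrite("pics/sc_fit.png",a)
E
```

```text
(no output)
```

View pics/sc_fit.png

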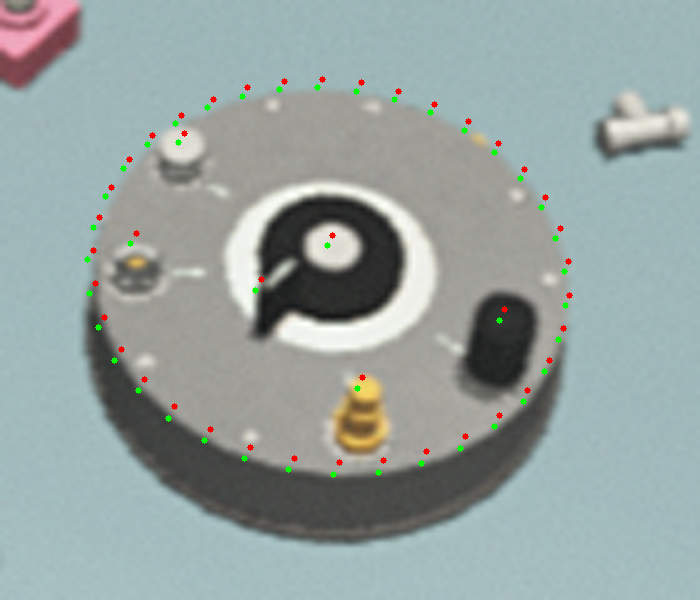

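All three cameras agree to a few mm. Green (centre x≈565) fits the scene and wrist views, while top gives 558, so I'm using 563, which is well within what the push needs. Next: descend behind the tab, then push along the arc.

```bash

python3 -m handwheel '0.04 -0.1 0.7 0 0 0 -1; 0.04 -0.1 0.7 0 0 0 -1; 0.04 -0.1 0.7 0 0 0 -1'
python3 -m handwheel '0 0 0.3 0 0 0 -1; 0 0 0.5 0 0 0 -1; 0 0 0.7 0 0 0 -1; 0 0 0.7 0 0 0 -1'
python3 -m handwheel '0.026 -0.14 0 0 0 -0.039 -1; 0.044 -0.206 0 0 0 -0.078 -1; 0.054 -0.272 0 0 0 -0.117 -1; 0.055 -0.338 0 0 0 -0.156 -1; 0.049 -0.404 0 0 0 -0.194 -1; 0.035 -0.47 0 0 0 -0.233 -1; 0.035 -0.47 0 0 0 -0.233 -1'
python3 - <<'E'
from h import *
p=viewer.capture("scene"); save(p,"s2.png")
a=cv2.resize(p["frame"][170:320,240:420,::-1],None,fx=4,fy=4,interpolation=2); cv2.imwrite("pics/s2c.png",a)
E
```

```text
time: 3.5
tool_pos: [600.7, 67.6, 151.1]
tcp_rot: [3.14, 0.01, -0.212]
contact_force: [-2.3, -0.9, -0.1]
grip_width: 0.3
finger_force: 0.0
time: 3.83
tool_pos: [602.2, 67.2, 84.5]
tcp_rot: [3.14, 0.005, -0.212]
contact_force: [-1.1, -0.2, -0.3]
grip_width: 0.4
finger_force: 0.0
time: 4.42
tool_pos: [618.5, 113.8, 89.5]
tcp_rot: [3.14, -0.003, 0.525]
contact_force: [-0.3, -0.2, 0.3]
grip_width: 0.1
finger_force: 0.0
```

View pics/s2c.png

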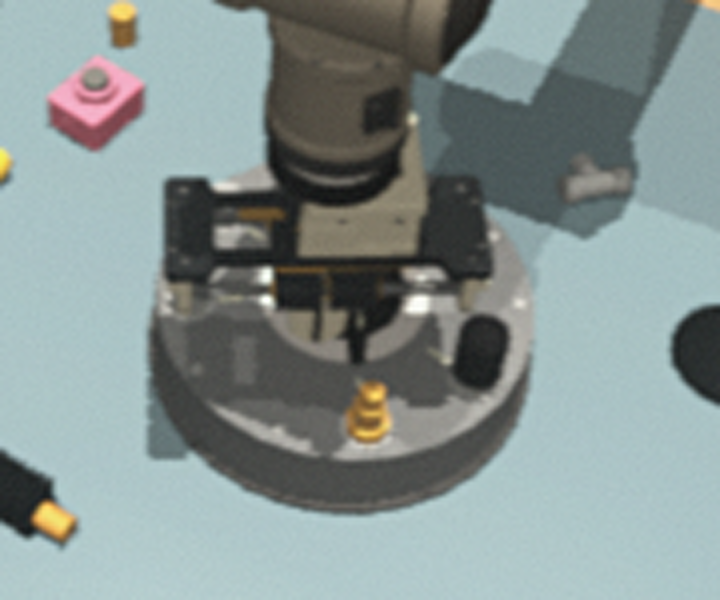

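The scene crop shows the tab clicked at +45°, pointing at the adapter (370,400), with nothing disturbed. I'll push on to +90.

```bash

python3 -m handwheel '0.026 -0.06 0.02 0 0 -0.039 -1; 0.044 -0.126 0.02 0 0 -0.078 -1; 0.054 -0.192 0.02 0 0 -0.117 -1; 0.055 -0.258 0.02 0 0 -0.156 -1; 0.049 -0.324 0.02 0 0 -0.194 -1; 0.035 -0.39 0.02 0 0 -0.233 -1; 0.035 -0.39 0.02 0 0 -0.233 -1'
python3 -m handwheel '0 0.12 0 0 0 0 -1; 0 0.12 0 0 0 0 -1; 0 0.12 -0.4 0 0 0 -1; 0 0.12 -0.8 0 0 0 -1; 0 0.12 -1 0 0 0 -1; 0 0.12 -1 0 0 0 -1'
python3 - <<'E'
from h import *
p=viewer.capture("scene")
a=cv2.resize(p["frame"][170:320,240:420,::-1],None,fx=4,fy=4,interpolation=2); cv2.imwrite("pics/s3c.png",a)
E
```

```text
time: 5.05
tool_pos: [601.0, 148.9, 86.1]
tcp_rot: [3.141, -0.0, 1.253]
contact_force: [0.4, -1.2, -0.6]
grip_width: 0.3
finger_force: 0.0
time: 5.55
tool_pos: [615.2, 144.8, 191.4]
tcp_rot: [3.132, -0.004, 1.246]
contact_force: [0.3, -0.7, 0.2]
grip_width: 0.3
finger_force: 0.0
```

View pics/s3c.png

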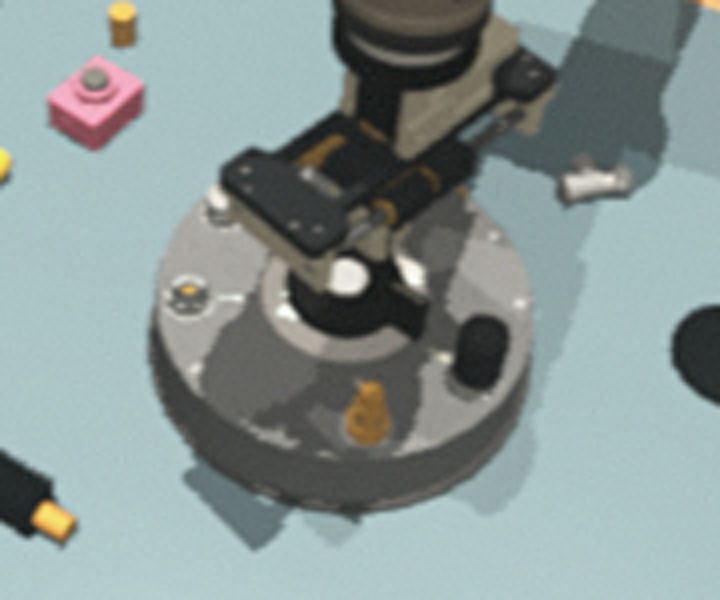

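The tab now points at the load (480,350), it has clicked in, and the load is still upright on its port. Next is the trigger box.

```bash

python3 -m handwheel '-0.93 0.166 -0.3 0 0 0 -1; -0.93 0.166 -0.3 0 0 0 -1; -0.93 0.166 -0.3 0 0 0 -1'
python3 -m handwheel '-0.93 0.166 0 0 0 0 -1; -0.93 0.166 0 0 0 0 -1; -0.93 0.166 0 0 0 0 -1'
python3 -m handwheel '-0.93 0.166 0 0 0 0 -1; -0.93 0.166 0 0 0 0 -1; -0.93 0.166 0 0 0 0 -1'
python3 -m handwheel '-0.93 0.166 0 0 0 0 -1; -0.93 0.166 0 0 0 0 -1; -0.93 0.166 0 0 0 0 -1'
python3 -m handwheel '-0.93 0.166 0 0 0 0 -1; -0.93 0.166 0 0 0 0 -1; -0.93 0.166 0 0 0 0 -1; -0.93 0.166 0 0 0 0 -1; -0.93 0.166 0 0 0 0 -1'
python3 - <<'E'
from h import *
o=bot.get_obs(); T=R.from_euler("xyz",o["tcp_rot"]).as_matrix()
p=viewer.capture("wrist"); save(p,"w2.png")
for n in ("trigger","trigger_top","trigger_box"):
  for d in viewer.recognise(n,p)[:3]:
    X=ray(p,d["centre"],67); print(n,round(d["score"],2),d["centre"],X.round(1),(T.T@(X-o["tool_pos"])).round(1))
E
```

```text
time: 5.85
tool_pos: [598.3, 47.4, 214.9]
tcp_rot: [-3.141, 0.002, 1.246]
contact_force: [1.3, -0.8, 0.3]
grip_width: 0.7
finger_force: 0.0
time: 6.1
tool_pos: [584.2, -47.1, 213.6]
tcp_rot: [-3.14, 0.002, 1.245]
contact_force: [0.4, -0.1, -0.6]
grip_width: 0.6
finger_force: 0.0
time: 6.35
tool_pos: [570.8, -140.3, 213.4]
tcp_rot: [-3.14, 0.002, 1.245]
contact_force: [0.2, -0.9, -0.2]
grip_width: 0.4
finger_force: 0.0
time: 6.6
tool_pos: [557.5, -233.7, 213.5]
tcp_rot: [-3.14, 0.002, 1.246]
contact_force: [-0.9, -0.3, 0.3]
grip_width: 0.3
finger_force: 0.0
time: 7.02
tool_pos: [545.1, -322.1, 213.6]
tcp_rot: [-3.14, -0.001, 1.249]
contact_force: [0.6, 0.5, 0.1]
grip_width: 0.5
finger_force: 0.0
trigger 0.77 [287.7, 197.5] [ 545.8 -324.    67. ] [ -1.8   1.5 146.5]
trigger 0.66 [153.1, 56.2] [ 471.  -159.4   67. ] [ 130.6 -121.5  147. ]
trigger 0.5 [174.7, 229.8] [ 421.9 -319.5   67. ] [ -36.8 -117.4  146.7]
trigger_top 0.81 [148.8, 51.8] [ 468.8 -154.8   67. ] [ 134.3 -125.   147. ]
trigger_top 0.77 [172.6, 231.9] [ 418.8 -321.    67. ] [ -39.1 -119.9  146.7]
trigger_top 0.67 [286.4, 193.8] [ 545.7 -319.9   67. ] [  2.1   0.2 146.6]
trigger_box 0.94 [154.6, 307.6] [ 362.6 -397.8   67. ] [-129.8 -148.9  146.6]
trigger_box 0.9 [159.1, 54.9] [ 476.6 -160.2   67. ] [ 131.7 -115.9  147. ]
trigger_box 0.82 [284.3, 187.0] [ 546.  -312.5   67. ] [  9.1  -1.9 146.6]
```

View pics/w2.png

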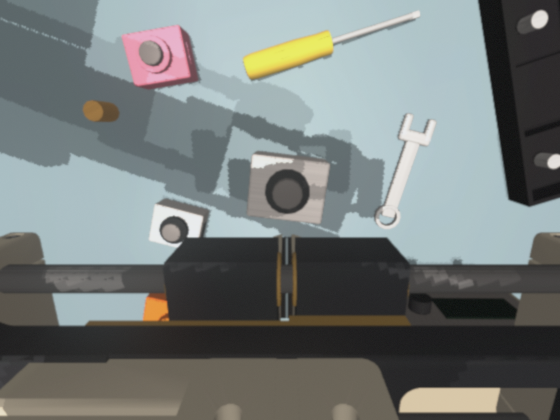

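The wrist view shows the large aluminium box with its button at (287,193). That is directly under the TCP to within 2 mm, and the smaller lookalike is at (173,228). I'll descend and press gently.

```bash

python3 -m handwheel '0 0 1 0 0 0 -1; 0 0 1 0 0 0 -1; 0 0 1 0 0 0 -1; 0 0 1 0 0 0 -1'
python3 -m handwheel '0 0 0.2 0 0 0 -1; 0 0 0.4 0 0 0 -1; 0 0 0.4 0 0 0 -1; 0 0 0.4 0 0 0 -1'
python3 -m handwheel '0 0 0.03 0 0 0 -1; 0 0 0.06 0 0 0 -1; 0 0 0.08 0 0 0 -1; 0 0 0.1 0 0 0 -1; 0 0 0.1 0 0 0 -1; 0 0 0.1 0 0 0 -1'
```

```text
time: 7.55
tool_pos: [543.4, -319.4, 109.9]
tcp_rot: [-3.133, -0.003, 1.253]
contact_force: [-1.2, -0.3, 0.4]
grip_width: 0.4
finger_force: 0.0
time: 7.88
tool_pos: [545.9, -322.1, 75.7]
tcp_rot: [3.141, 0.0, 1.252]
contact_force: [-0.5, 0.5, 1.2]
grip_width: 0.3
finger_force: 0.0
time: 8.38
tool_pos: [545.8, -322.8, 65.3]
tcp_rot: [3.14, 0.0, 1.251]
contact_force: [1.0, -0.1, 1.6]
grip_width: 0.1
finger_force: 1.0
```

```bash

python3 -m handwheel '0 0 0.02 0 0 0 -1; 0 0 0.04 0 0 0 -1; 0 0 0.055 0 0 0 -1; 0 0 0.055 0 0 0 -1; 0 0 0.055 0 0 0 -1; 0 0 0.055 0 0 0 -1'
```

```text
time: 8.88
tool_pos: [545.9, -322.8, 61.1]
tcp_rot: [3.14, 0.001, 1.252]
contact_force: [-1.5, 2.1, 12.8]
grip_width: 0.8
finger_force: 6.5
```

Force is 12.8 N at z = 61.1, so the button is fully down. I'll let it up and back off.

```bash

python3 -m handwheel '0 0 -0.1 0 0 0 -1; 0 0 -0.3 0 0 0 -1; 0 0 -0.6 0 0 0 -1; 0 0 -1 0 0 0 -1; 0 0 -1 0 0 0 -1; 0 0 -1 0 0 0 -1'
python3 -m handwheel '0 0 -0.7 0 0 0 -1; 0 0 -0.7 0 0 0 -1; 0 0 -0.7 0 0 0 -1; 0 0 -0.7 0 0 0 -1; 0 0 -0.7 0 0 0 -1'
python3 - <<'E'
from h import *
p=viewer.capture("top")
a=cv2.resize(p["frame"][130:320,110:310,::-1],None,fx=3,fy=3,interpolation=2); cv2.imwrite("pics/t3.png",a)
E
```

```text
time: 9.38
tool_pos: [546.2, -323.3, 161.8]
tcp_rot: [3.137, 0.002, 1.252]
contact_force: [0.4, -0.7, -0.4]
grip_width: 0.9
finger_force: 0.0
time: 9.8
tool_pos: [544.6, -322.1, 227.3]
tcp_rot: [-3.138, -0.001, 1.251]
contact_force: [0.3, 0.4, -0.3]
grip_width: 0.8
finger_force: 0.0
```

View pics/t3.png

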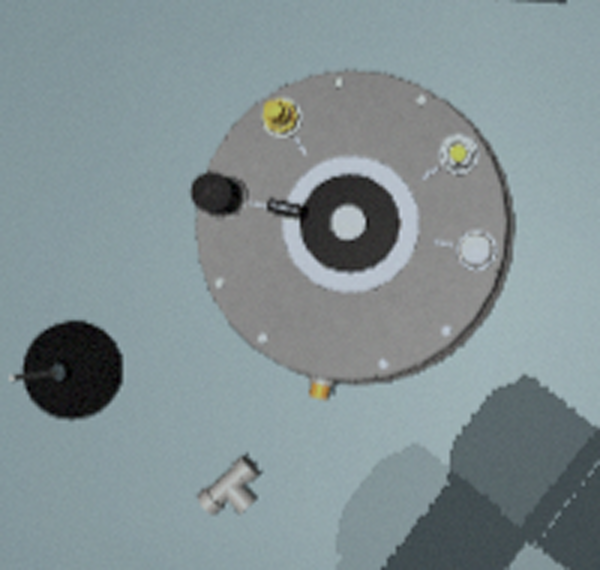

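The top view shows the tab at (287,208) in line with the load's port mark at (217,193). All the fittings are where they started.

```bash
python3 -c "
from plant import bot; print(bot.close_job())"
```

```text
the job is handed in; nothing more can be done
None
```

The job is handed in: the dial is clicked in at +90°, pointing at the finned load; the trigger button was then pressed fully down and released, and the arm finished clear with no fitting on the ports moved.

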